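Start and close a threaded filler plug on an engine case

TASK

Pick up the filler plug and rest it upright on the thread in the engine case's filler neck, with its grip bar in line with the case's length. Turn it gently backward (anticlockwise seen from above) until it drops a step, then forward (clockwise) until its flange is fully down on the neck, and let go. Never force it: the thread is soft and strips under a hard push or a hard twist; leave the other parts on the bench alone.

Things in the scene. Friction and masses are not known exactly. Their poses are not given: they have to be found in the camera images.
- plug: Aluminium filler plug, loose, standing on its nose on the bench, 51 mm high, about 0.15 kg. Origin: centre of the nose's underside; z up, x along the grip bar. Round nose 28 mm across (24 mm in its lowest 2 mm) from z = 0 to 20 mm; flange 53 mm across from 20 to 26 mm; grip bar above it to 51 mm. The plug slides into the neck freely: it must be followed down or let sink.
- grip (a point): Middle of the plug's grip bar, 38 mm above the plug's origin. The bar is 46 mm long (x), 12 mm wide (y), and stands 25 mm above the flange.
- lugs (a point): On the plug's axis, 8 mm above its origin. Two short thread lugs stick out of the nose here, at its +x and -x sides, 3 mm thick, out to 19 mm from the axis; a half turn of the plug makes no difference.
- flange (a point): On the plug's axis at the flange's underside, 20 mm above the plug's origin; axes as the plug's.
- case: Aluminium engine case, fixed, lying flat: rounded ends, 340 mm long (x), 150 mm wide (y), top at 50 mm, a round cover up to 66 mm at its +x end. Origin: underside centre, z up. A filler neck 54 mm across stands on it at x = -35 mm, y = 0, its rim at 90 mm. The thread strips if plug and case press on each other with more than 60 N, knocks included: lower it at 15 mm/s or less; 3 to 6 N is enough to feel the drop.
- mouth (a point): Centre of the neck's rim, on its axis, 90 mm above the bench; axes as the case's. Bore 41 mm, inside the ridges 31 mm. Two-start right-hand thread: rises 2.2 mm per rad anticlockwise, starts 6.9 mm apart. With the grip bar along the case's x, either way round, the lugs ride on the ridges and the flange's underside is 7 to 10 mm above the rim.
- thread (a point): On the neck's axis 4 mm below the rim, where the ridges end. The angle of the ends differs each time: 15 to 72 degrees anticlockwise from bar-along-case the lugs pass them and the plug can drop 6.9 mm; some 10 degrees further the lugs meet a blunt stop. Turned clockwise before the drop, the lugs run against the same stops and strip the thread.
- seat (a point): On the neck's axis at the rim, where the flange ends up; axes as the case's. After the drop the flange is about 3 mm above it. Turned clockwise 75 to 95 degrees from where it dropped, and followed down, it lies flat on the rim; past about 110 degrees the lugs wedge under the ridges.
- drain_plug: Bystander: hexagon-headed drain plug, a low 40 mm disc with a 28 mm hexagon on it, 18 mm high. Origin at its underside or on its length.
- bearing: Bystander: ball bearing lying flat, 52 mm across, 24 mm hole, 15 mm high. Origin at its underside or on its length.
- piston: Bystander: piston standing upright, 70 mm across, 58 mm high. Origin at its underside or on its length.
- oil_bottle: Bystander: grey oil bottle with a black cap, 66 mm across, 170 mm high. Origin at its underside or on its length.
- spanner: Bystander: steel spanner lying flat. Origin at its underside or on its length.
- socket: Bystander: small plain socket standing upright, 26 mm across, 22 mm high. Origin at its underside or on its length.
Not all that is in view belongs to the job. Leave any turquoise or yellow look-alike of the plug alone.

How it is judged:
By the outcome, as a careful person would: the job done as asked, in the order asked, and still so for the second after the job is handed in, with the robot touching nothing.
It also fails if it takes over 61 s, if anything falls off the work surface, if the arm or the gripper's body presses on something with over 40 N, if the wrist force passes 120 N, or if a joint passes its speed limit or range.

ROBOT

A 6-joint arm with a two-finger parallel gripper is mounted at the origin on the work surface. World frame = base frame: x ahead of the robot, y to its left, z up, the work surface at z = 0. Lengths are in m, angles in rad, forces in N, time in s.
With the tool pointing down it reaches from about 0.3 to 0.875 m from the base axis. Payload 6.4 kg.
Tool frame: the origin (TCP) lies on the front face of the gripper's body, between the roots of the fingers; the fingertips stand 73 mm ahead of it and the grasp point (between the pads) lies ctrl.pinch_z ahead of it (ctrl.pinch_z is the distance from the TCP to the grasp point, in m); z points along the fingers, x is the direction in which the jaws open and shut, and the axes are right-handed (so a half turn about z gives the same grasp; the last joint's range is limited). The gripper opens to 85 mm and grips with 20 to 120 N. Pads are 22 mm wide; open, the fingers measure 114 mm over their backs; the gripper's body (76 mm by 85 mm) begins 54 mm behind the grasp point. The pads swing forward as they close: fully open they stand 13 mm farther back than shut.
Start: joints at [1.021, 0.181, 1.607, -0, 1.354, -0.206], TCP at [0.194, 0.541, 0.304] pointing down, gripper open.
Joint ranges: [-2.99, 2.99], [-0.89, 2.07], [0.3, 2.58], [-1.14, 4.28], [0, 2.63], [-3.12, 3.12]. Speed limits (rad/s): [2.57, 2.57, 3.01, 3.14, 3.14, 3.14].

INTERFACE

Orientations are given as a unit quaternion [w, x, y, z].
In Python, from bench import ctrl gives the robot as it stands.
- The arm moves only by the tool move_arm, never from a script. Its argument "rows" is text: rows parted by semicolons, each of 7 numbers parted by spaces: the shift along the tool's x, y, z in cm, then the turn, a rotation vector about the tool's x, y, z in degrees, then the opening, from 0 (shut) to 1 (fully open). In form: x y z rx ry rz grip; .... A call has 1 to 20 rows; each row shifts and turns the commanded pose from where the row before left it, along the tool's axes as they then stand; what a row does not reach is not made up. A row lasts 1/10 s, in which the tool goes at most 50 mm and 8.59 degrees, less where a joint would pass 70% of its speed; a pose out of reach is approached as far as the arm can. A call with a gripper value outside its range is refused whole. The fingers move at their own pace and stop on an object; the grip force is fixed at half the most. Time passes only in rows, so rows that do not move let the fingers close. It gives the time, the measured TCP pose, the force and the opening at its end, in the units of the state.
- ctrl.get_obs(): the state, without advancing time (a new reading comes with each control period).
- ctrl.camera(name): name is "scene" or "top"; returns a dict with "color" (480x640x3 uint8, blue, green, red), "fx", "fy", "cx", "cy" (pixels), "rvec" (rotation vector, rad) and "tvec" (3), from world to camera coordinates, as OpenCV has them. Camera axes: x right, y down, z forward; pixel columns grow to the right and rows downward; lengths in m; the calibration is good to about 2 mm. A picture is of the moment at which its call begins. There is no depth.
- ctrl.hand_in(): hands the job in, once; it reports no verdict.
Trained networks look in the newest picture that a camera, given by its name, has taken for a name from the list of things; names that differ only in an ending like _2 or _b are one class to them, and where a whole thing is asked for, a point or a joint stands for the part that bears it (a point fixed in the world has none). Each returns a list of dicts, best first, with "confidence" (0 to 1); they miss things now and then, are a little off and sometimes report something else, mostly with a low value. They report only what shows in the picture. A call takes as long as a camera call. They do not tell look-alikes from the thing itself.
- ctrl.look_for(camera, query): "bbox" ([left, top, right, bottom] in pixels, round what is visible of it).
- ctrl.trace(camera, query): "region" (480x640 bool, what is visible of it) and "bbox" ([left, top, right, bottom] in pixels, round what is visible of it).
The state is a dict: "time_s": time; "q": joint angles; "dq": joint speeds; "joint_efforts": joint torques, N m; "eef_pos": TCP position; "eef_rot": TCP orientation; "wrist_force": force on the tool from outside, world axes, zero at the start; "torque": the same for the moment, N m; "opening": opening from 0.0 (shut) to 1.0 (fully open).
Only numpy, scipy, OpenCV 4.12 (cv2) and the standard library are available. Lean on these libraries where they do the work, as an engineer would, in place of code of your own. Each camera call takes 0.05 s, during which the arm holds its last target.

## Working session

There is one attempt and no reset: what is moved stays moved. The work goes in short steps, Python scripts to look and compute and a tool call to move; the robot and the scene stay as the last step left them, time stands still between calls to the robot, and variables do not carry over. Pictures are saved under pics/ and viewed, and the job is handed in when it is done.

Besides the shell and the picture viewer there is one more tool, called after "Request:" as name(argument=value, ...), one argument or row to a line, values as JSON. move_arm: Moves the arm, as the interface text tells. Its arguments: {"type":"object","properties":{"rows":{"type":"string"}},"required":["rows"]}

```bash
ls; mkdir -p pics
python3 - <<'E'
from bench import ctrl
import cv2
print(ctrl.get_obs(), ctrl.pinch_z)
for n in("scene","top"):
    c=ctrl.camera(n); cv2.imwrite(f"pics/{n}0.png",c["color"]); print({k:v for k,v in c.items() if k!="color"})
    for q in("plug","grip","flange","case","mouth","piston"):
        for d in ctrl.look_for(n,q)[:3]: print(n,q,d)
E
```

```text
pics
{'time_s': 0.0, 'q': array([ 1.02067293e+00,  1.81530844e-01,  1.60797681e+00,  1.69967207e-05,
        1.35381361e+00, -2.06309084e-01]), 'dq': array([-0.00061057,  0.00104933,  0.00119632,  0.00056431, -0.00034718,
       -0.000774  ]), 'joint_efforts': array([ 1.16657997e-03, -4.44850838e+01, -3.51349247e+01, -5.41169311e-05,
        9.01473948e-03,  1.44376151e-05]), 'eef_pos': array([0.19358332, 0.54099125, 0.30300486]), 'eef_rot': array([ 3.34666258e-04,  8.17643896e-01,  5.75723642e-01, -7.96927017e-04]), 'wrist_force': array([-0.38351551, -0.35271865, -0.23575615]), 'torque': array([0.02131727, 0.00050998, 0.02194898]), 'opening': 0.9967698440309356} 0.0539
{'fx': 511.7857577876683, 'fy': 511.7857577876683, 'cx': 314.9052374216119, 'cy': 229.2591540403179, 'rvec': array([ 1.1276985 ,  2.3943415 , -0.97558708]), 'tvec': array([ 0.38237912, -0.25180963,  1.4713679 ])}
scene plug {'bbox': [414.2, 247.4, 442.0, 267.1], 'confidence': 0.94}
scene plug {'bbox': [332.5, 252.6, 359.5, 280.7], 'confidence': 0.76}
scene plug {'bbox': [399.5, 275.4, 425.4, 301.6], 'confidence': 0.64
[... 1051 characters left out ...]
nce': 0.93}
top plug {'bbox': [230.8, 248.7, 252.5, 273.1], 'confidence': 0.88}
top grip {'bbox': [287.0, 231.1, 312.8, 253.8], 'confidence': 0.84}
top grip {'bbox': [277.2, 266.9, 294.6, 289.2], 'confidence': 0.72}
top grip {'bbox': [232.3, 251.8, 252.2, 269.9], 'confidence': 0.59}
top flange {'bbox': [277.6, 270.8, 289.4, 288.6], 'confidence': 0.74}
top flange {'bbox': [230.6, 251.5, 252.7, 271.4], 'confidence': 0.66}
top flange {'bbox': [205.4, 177.6, 235.8, 206.1], 'confidence': 0.64}
top case {'bbox': [331.3, 164.5, 410.4, 301.0], 'confidence': 0.65}
top mouth {'bbox': [329.1, 166.8, 414.1, 301.6], 'confidence': 0.93}
top piston {'bbox': [209.9, 178.6, 234.3, 207.1], 'confidence': 0.77}
```

Run:
```python
import cv2
a=cv2.imread("pics/top0.png");cv2.imwrite("pics/top0c.png",cv2.resize(a[150:330,190:430],None,fx=3.3,fy=3.3,interpolation=cv2.INTER_CUBIC))
a=cv2.imread("pics/scene0.png");cv2.imwrite("pics/scene0c.png",cv2.resize(a[180:390,200:460],None,fx=2.8,fy=2.8,interpolation=cv2.INTER_CUBIC))
```

```text
(no output)
```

View pics/top0.png

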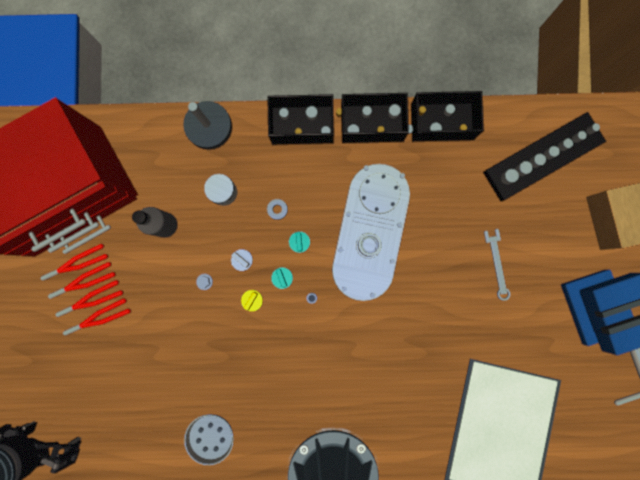

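View pics/top0c.png

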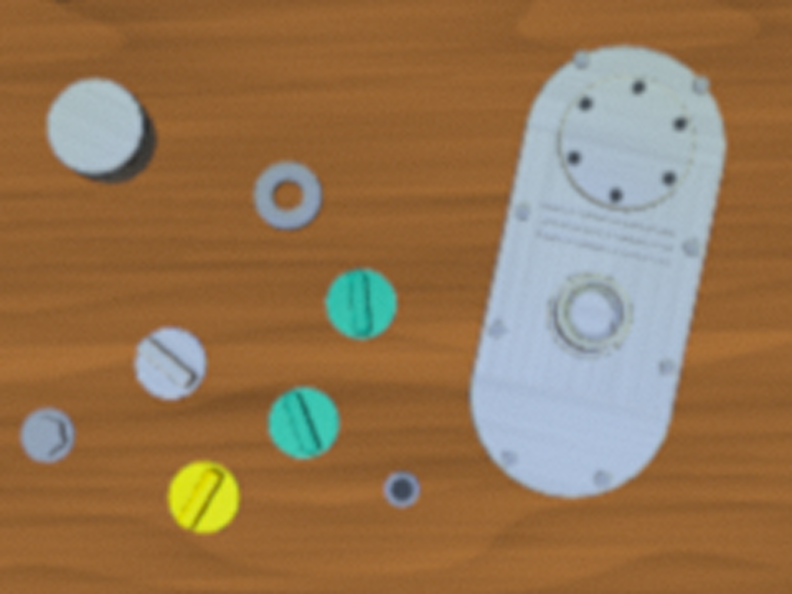

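View pics/scene0c.png

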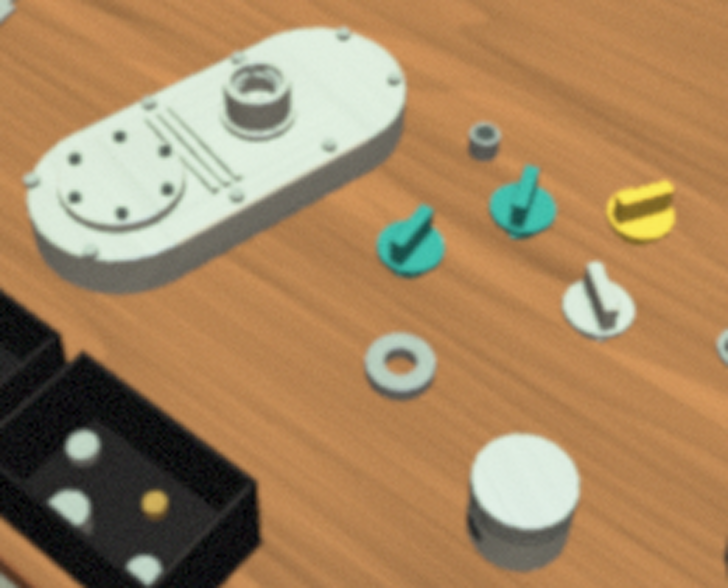

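The picture shows the aluminium plug at about (241,260) in top and (413,288) in scene. The turquoise and yellow plugs are look-alikes. The neck is at about (369,244) in top. Next I fit models to the traced regions.

```bash
cat > h.py <<'E'
import numpy as np,cv2
from bench import ctrl
def P(c,X):
    p,_=cv2.projectPoints(np.asarray(X,float).reshape(-1,3),c["rvec"],c["tvec"],np.array([[c["fx"],0,c["cx"]],[0,c["fy"],c["cy"]],[0,0,1.]]),None)
    return p.reshape(-1,2)
def ray(c,u,v):
    R,_=cv2.Rodrigues(c["rvec"]); o=-R.T@c["tvec"]; d=R.T@np.array([(u-c["cx"])/c["fx"],(v-c["cy"])/c["fy"],1]); return o,d/np.linalg.norm(d)
def atz(c,u,v,z):
    o,d=ray(c,u,v); return o+d*(z-o[2])/d[2]
def tri(l):
    A=np.zeros((3,3));b=np.zeros(3)
    for o,d in l:
        M=np.eye(3)-np.outer(d,d);A+=M;b+=M@o
    return np.linalg.solve(A,b)
def circ(x,y,r,z,n=40):
    t=np.linspace(0,2*np.pi,n,endpoint=False);return np.c_[x+r*np.cos(t),y+r*np.sin(t),0*t+z]
def box(x,y,th,l,w,z0,z1):
    c,s=np.cos(th),np.sin(th);return np.array([[x+a*c-b*s,y+a*s+b*c,z] for z in(z0,z1) for a,b in((l,w),(l,-w),(-l,-w),(-l,w))])
E
python3 - <<'E'
from h import *
import pickle
from scipy.optimize import minimize
cs={}
S={}
for n,pt in(("top",(241,260)),("scene",(413,288))):
    c=ctrl.camera(n);cs[n]=c
    best=None
    for d in ctrl.trace(n,"plug"):
        b=d["bbox"]
        if b[0]<pt[0]<b[2] and b[1]<pt[1]<b[3]: best=d;break
    print(n,best and (best["bbox"],best["confidence"],best["region"].sum()))
    S[n]=best
    for d in ctrl.trace(n,"case")[:1]: print(d["bbox"],d["confidence"],d["region"].sum()); S[n+"c"]=d
pickle.dump((cs,S),open("s.pkl","wb"))
K=8
def render(c,x,y,th,z,ref):
    # supersampled
    H=np.zeros((60*K,60*K),np.uint8)
    for pts in(np.r_[circ(x,y,.0265,z+.02),circ(x,y,.0265,z+.026)],box(x,y,th,.023,.006,z+.026,z+.051),np.r_[circ(x,y,.014,z+.002),circ(x,y,.014,z+.02)]):
        p=(P(c,pts)-ref+.5)*K
        cv2.fillConvexPoly(H,cv2.convexHull(p.astype(np.float32)).astype(np.int32),1)
    return cv2.resize(H.astype(np.float32),(60,60),interpolation=cv2.INTER_AREA)
def cost(p):
    e=0
    for n in("top","scene"):
        b=S[n]["bbox"];ref=np.array([int((b[0]+b[2])/2)-30,int((b[1]+b[3])/2)-30])
        m=S[n]["region"][ref[1]:ref[1]+60,ref[0]:ref[0]+60].astype(float)
        e+=abs(m-render(cs[n],p[0],p[1],p[2],p[3],ref)).sum()
    return e
x0=atz(cs["top"],241,260,.026);print(x0)
res=[]
for th in np.arange(0,np.pi,.3):
    r=minimize(cost,[x0[0],x0[1],th,0],method="Nelder-Mead",options=dict(initial_simplex=np.array([[x0[0],x0[1],th,0]]+[[x0[0]+.01,x0[1],th,0],[x0[0],x0[1]+.01,th,0],[x0[0],x0[1],th+.3,0],[x0[0],x0[1],th,.01]])))
    res.append((r.fun,r.x))
for f,x in sorted(res,key=lambda t:t[0])[:5]: print(f,x,np.degrees(x[2]))
for n,(x,y,w,h) in dict(top=(225,244,34,34),scene=(385,260,60,54)).items():
    im=cs[n]["color"][y:y+h,x:x+w];cv2.imwrite(f"pics/p_{n}.png",cv2.resize(im,None,fx=10,fy=10,interpolation=cv2.INTER_CUBIC))
for n,(x,y,w,h) in dict(top=(340,214,60,60),scene=(265,190,60,54)).items():
    im=cs[n]["color"][y:y+h,x:x+w];cv2.imwrite(f"pics/n_{n}.png",cv2.resize(im,None,fx=10,fy=10,interpolation=cv2.INTER_CUBIC))
E
```

```text
top ([230.4, 247.9, 254.7, 271.4], 0.88, np.int64(364))
[332.4, 161.7, 410.0, 301.7] 0.77 7662
scene ([401.1, 274.7, 426.1, 300.6], 0.6, np.int64(473))
[208.9, 193.1, 344.9, 286.2] 0.76 7924
[0.53331361 0.21607304 0.026     ]
77.53125 [ 0.53403066  0.21459722  0.96684631 -0.00299383] 55.396213049233765
77.671875 [ 0.53409208  0.21461738  0.9931642  -0.00289771] 56.904117266196494
77.71875 [ 0.53401612  0.21435422  0.96920472 -0.00280956] 55.5313400082559
77.75 [ 5.34174277e-01  2.14447176e-01  4.10758118e+00 -3.34942049e-03] 235.34706565011996
78.109375 [ 0.53418983  0.2146103   0.93912594 -0.00281578] 53.80795279616816
```

View pics/p_top.png

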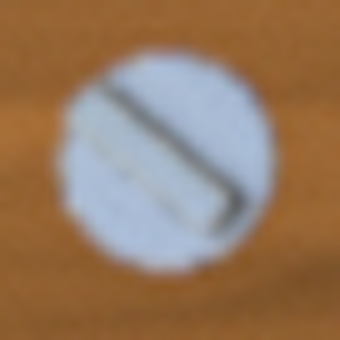

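View pics/p_scene.png

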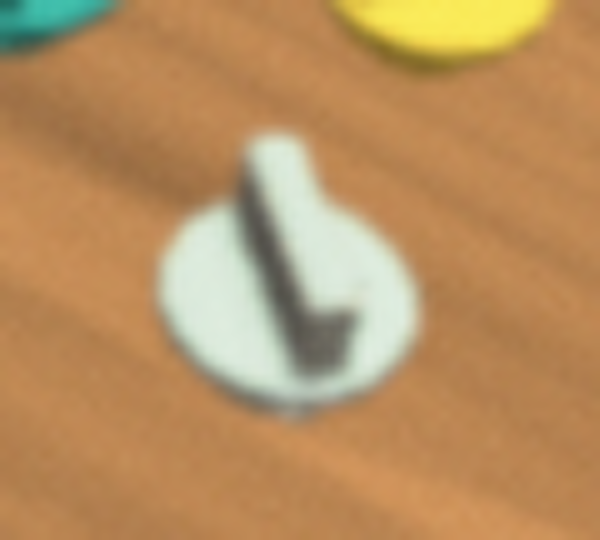

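View pics/n_top.png

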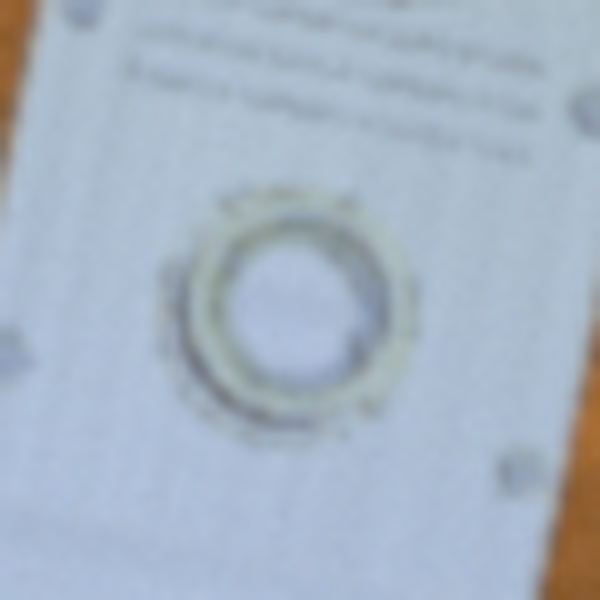

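View pics/n_scene.png

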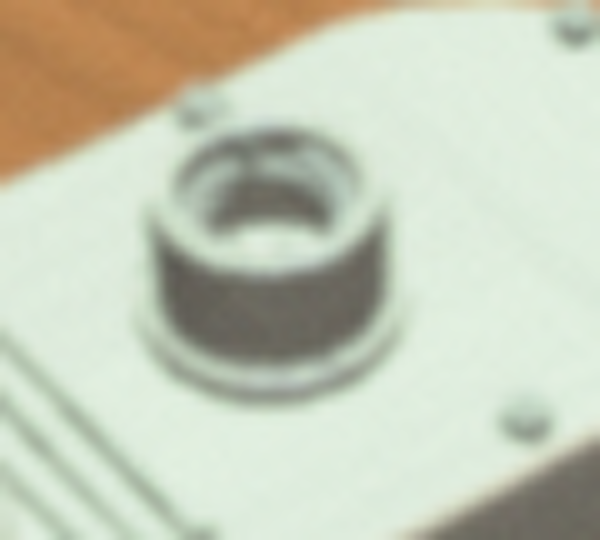

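The plug bar and the neck ring are clear in all four crops. The network masks are coarse, so I refine with colour silhouettes.

```bash
cat > fit.py <<'E'
from h import *
import pickle
from scipy.optimize import minimize
cs,S=pickle.load(open("s.pkl","rb"))
def soft(c):
    im=c["color"].astype(float); f=(im[...,0]/(im[...,2]+1)) # B/R ; wood low
    return f
K=6
def shapes_plug(x,y,th,z): return (np.r_[circ(x,y,.0265,z+.02),circ(x,y,.0265,z+.026)],box(x,y,th,.023,.006,z+.026,z+.051))
def stad(x,y,th,z):
    t=np.linspace(-np.pi/2,np.pi/2,20);p=np.r_[np.c_[.095+.075*np.cos(t),.075*np.sin(t)],np.c_[-.095-.075*np.cos(t),-.075*np.sin(t)]]
    c,s=np.cos(th),np.sin(th);return np.c_[x+p@[c,-s],y+p@[s,c],np.full(len(p),z)]
def shapes_case(x,y,th,z): return (np.r_[stad(x,y,th,z),stad(x,y,th,z+.05)],)
def rend(c,shapes,roi):
    x,y,w,h=roi;H=np.zeros((h*K,w*K),np.uint8)
    for pts in shapes:
        p=(P(c,pts)-[x,y]+.5)*K
        cv2.fillConvexPoly(H,np.round(cv2.convexHull(p.astype(np.float32))*16-8).astype(np.int32),1,shift=4)
    return cv2.GaussianBlur(cv2.resize(H.astype(np.float32),(w,h),interpolation=cv2.INTER_AREA),(0,0),.6)
def mask(c,roi):
    x,y,w,h=roi;f=soft(c)[y:y+h,x:x+w];return np.clip((f-.45)/(.8-.45),0,1)
def fit(shapes,rois,x0,fz):
    M={n:mask(cs[n],r) for n,r in rois.items()}
    def cost(p):
        z=p[3] if fz else 0
        return sum(((rend(cs[n],shapes(p[0],p[1],p[2],z),r)-M[n])**2).sum() for n,r in rois.items())
    n=4 if fz else 3
    x0=np.array(x0[:n]);sx=np.vstack([x0]+[x0+d for d in np.diag([.008,.008,.2,.006][:n])])
    r=minimize(cost,x0,method="Nelder-Mead",options=dict(initial_simplex=sx,xatol=1e-5,fatol=1e-3));return r.fun,r.x
E
cat > f1.py <<'E'
from fit import *
R=dict(top=(224,243,35,35),scene=(395,267,38,38))
for rois in(R,{"top":R["top"]},{"scene":R["scene"]}):
  for fz in((1,0) if len(rois)>1 else (0,)):
    f,p=min((fit(shapes_plug,rois,[.534,.2146,th,0],fz) for th in(.6,.95,1.2)),key=lambda t:t[0]);print("plug",list(rois),f,p,np.degrees(p[2]))
RC=dict(top=(320,150,102,162),scene=(200,180,155,120))
for rois in(RC,{"top":RC["top"]},{"scene":RC["scene"]}):
  for fz in((1,0) if len(rois)>1 else (0,)):
    f,p=fit(shapes_case,rois,[.566,-.07,-.15,0],fz);x,y,th=p[:3];print("case",list(rois),f,p,np.degrees(th),"neck",x-.035*np.cos(th),y-.035*np.sin(th))
E
python3 f1.py
python3 - <<'E'
from fit import *
for n,(x,y,w,h) in dict(top=(340,214,60,60),scene=(265,190,60,54)).items():pass
# rim centre, hand-read: top crop outer rim centre ; scene crop
for n,u,v in(("top",340+30.3-.5,214+30.7-.5),("scene",265+26.8-.5,190+20.0-.5)): print(n,atz(cs[n],u,v,.09))
print(tri([ray(cs["top"],369.8,244.2),ray(cs["scene"],291.3,209.5)]))
E
```

```text
plug ['top', 'scene'] 22.158204220946637 [ 0.53503975  0.21503874  0.90101937 -0.00124377] 51.624607360364955
plug ['top', 'scene'] 23.934423669938404 [0.53551569 0.21514661 0.90676937] 51.954057963624834
plug ['top'] 10.510131936081729 [0.53444094 0.21569659 0.89496256] 51.27757737885271
plug ['scene'] 5.255079831395761 [0.53639085 0.21476615 0.83626291] 47.91433540013515
case ['top', 'scene'] 881.8468203006105 [ 0.5970339  -0.10530461 -0.23403358  0.0028477 ] -13.40913622549223 neck 0.5629880336350331 -0.09718800861922863
case ['top', 'scene'] 901.7620039409221 [ 0.5961327  -0.10623155 -0.23872405] -13.677880542149794 neck 0.5621252824887492 -0.09795534158258488
case ['top'] 24.089883290300385 [ 0.59585213 -0.10503175 -0.23427789] -13.42313410472881 neck 0.5618082530185443 -0.09690682809256752
case ['scene'] 765.7747354169945 [ 0.59515253 -0.11008049 -0.24596663] -14.092849621306046 neck 0.5612059440578574 -0.1015582016644999
top [ 0.56167406 -0.09794425  0.09      ]
scene [ 0.56785574 -0.09476717  0.09      ]
[ 0.56245525 -0.09903975  0.08337795]
```

Run:
```python
from fit import *
def ov(n,roi,polys,k,name):
    x,y,w,h=roi;im=cv2.resize(cs[n]["color"][y:y+h,x:x+w],None,fx=k,fy=k,interpolation=cv2.INTER_CUBIC)
    for pts,col in polys:
        p=(P(cs[n],pts)-[x,y]+.5)*k;cv2.polylines(im,[np.round(p*16).astype(np.int32)],True,col,1,cv2.LINE_AA,4)
    return im
x,y,th=.596,-.1052,np.radians(-13.45);nx,ny=x-.035*np.cos(th),y-.035*np.sin(th)
px,py,pt=.5350,.2151,np.radians(51.5)
pl=[(circ(px,py,.0265,.026),(0,0,255)),(box(px,py,pt,.023,.006,.05,.051)[4:],(0,0,255)),(box(px,py,pt,.023,.006,.026,.051)[:4],(255,0,0))]
ca=[(stad(x,y,th,.05),(0,0,255)),(circ(nx,ny,.027,.09),(0,0,255)),(circ(nx,ny,.0205,.09),(0,160,0)),(circ(nx,ny,.027,.05),(255,0,0))]
a=ov("top",(224,243,35,35),pl,11,"");b=ov("scene",(395,267,38,35),pl,11,"")
cv2.imwrite("pics/ov1.png",np.hstack([a,b])[:, :800])
a=ov("top",(340,214,60,60),ca,6,"");b=ov("scene",(255,185,66,60),ca,6,"")
cv2.imwrite("pics/ov2.png",np.hstack([a,b]))
cv2.imwrite("pics/ov3.png",ov("scene",(200,180,155,120),ca,5,""))
```

```text
(no output)
```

View pics/ov1.png

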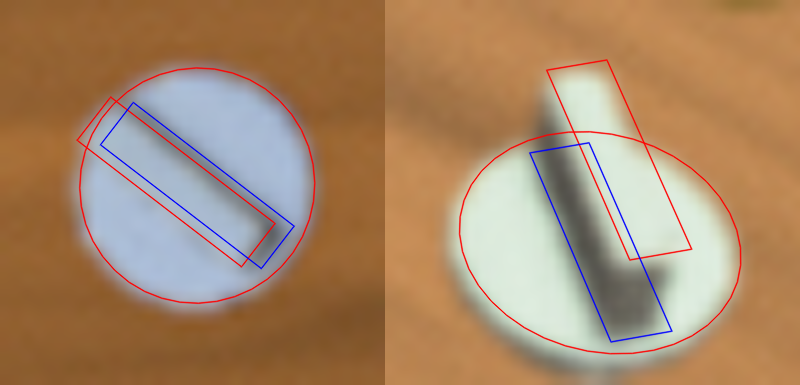

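View pics/ov2.png

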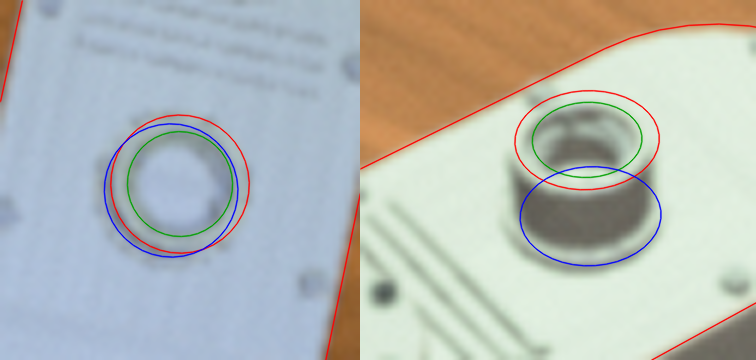

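View pics/ov3.png

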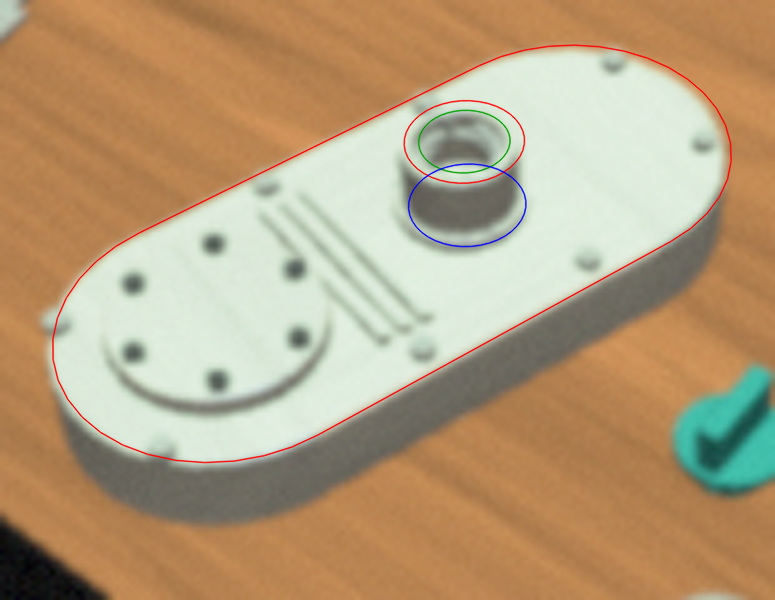

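The overlays agree with the images to about 1 px (1–2 mm). The plug is at about (0.5345, 0.2155) with its bar at about 51.5° and z≈0. The neck is at about (0.562, -0.097) with the case at -13.4°. Next is a planner that works out the rows.

```bash
cat > plan.py <<'E'
from h import *
from scipy.spatial.transform import Rotation as Ro
def state():
    o=ctrl.get_obs();q=o["eef_rot"];R=Ro.from_quat([q[1],q[2],q[3],q[0]]);return o,R
def yaw(R):
    x=R.as_matrix()[:,0];return np.degrees(np.arctan2(x[1],x[0]))
def plan(pos,yw,n,g,p0=None,y0=None):
    """straight move & yaw in n rows, tool assumed straight down"""
    o,R=state();p=np.array(o["eef_pos"]) if p0 is None else np.array(p0);y=yaw(R) if y0 is None else y0
    out=[];ty=y;tp=p.copy()
    for i in range(n):
        w=p+(np.array(pos)-p)*(i+1)/n-tp;a=np.radians(ty)
        s=np.array([w@[np.cos(a),np.sin(a),0],w@[np.sin(a),-np.cos(a),0],-w[2]])
        s=np.round(s*100,2);dz=np.round(-(y+(yw-y)*(i+1)/n-ty),1)
        tp=tp+(s[0]*np.array([np.cos(a),np.sin(a),0])+s[1]*np.array([np.sin(a),-np.cos(a),0])-[0,0,s[2]])/100;ty-=dz
        out.append("%g %g %g 0 0 %g %g"%(*s,dz,g))
    print("; ".join(out));print("ends",tp,ty);return tp,ty
def rep():
    o,R=state();print("t",o["time_s"],"p",o["eef_pos"].round(4),"yaw",round(yaw(R),2),"tilt",np.degrees(R.as_matrix()[:2,2]).round(2),"F",o["wrist_force"].round(2),"T",o["torque"].round(3),"op",round(o["opening"],3),"q6",o["q"][5].round(3))
E
python3 - <<'E'
from plan import *
rep()
p,y=plan([.5345,.2155,.23],141.5,14,.45)
plan([.5345,.2155,.125],141.5,4,.45,p,y)
E
```

```text
t 1.0 p [0.1938 0.5414 0.3039] yaw 70.3 tilt [0. 0.] F [ 0.38  0.11 -0.19] T [-0.02  -0.008  0.032] op 1.003 q6 -0.206
-1.37 3.08 0.53 0 0 -5.1 0.45; -1.64 2.94 0.53 0 0 -5.1 0.45; -1.89 2.78 0.52 0 0 -5.1 0.45; -2.14 2.61 0.53 0 0 -5 0.45; -2.35 2.4 0.53 0 0 -5.1 0.45; -2.56 2.2 0.53 0 0 -5.1 0.45; -2.74 1.95 0.52 0 0 -5.1 0.45; -2.91 1.7 0.53 0 0 -5.1 0.45; -3.04 1.44 0.53 0 0 -5.1 0.45; -3.16 1.16 0.53 0 0 -5.1 0.45; -3.25 0.88 0.53 0 0 -5 0.45; -3.32 0.59 0.52 0 0 -5.1 0.45; -3.35 0.29 0.53 0 0 -5.1 0.45; -3.37 -0.01 0.53 0 0 -5.1 0.45
ends [0.53450093 0.21549714 0.22999059] 141.50066981993993
0 0 2.62 0 0 0 0.45; 0 0 2.63 0 0 0 0.45; 0 0 2.62 0 0 0 0.45; 0 0 2.63 0 0 0 0.45
ends [0.53450093 0.21549714 0.12499059] 141.50066981993993
```

Request:
move_arm(
  rows="-1.37 3.08 0.53 0 0 -5.1 0.45; -1.64 2.94 0.53 0 0 -5.1 0.45; -1.89 2.78 0.52 0 0 -5.1 0.45; -2.14 2.61 0.53 0 0 -5 0.45; -2.35 2.4 0.53 0 0 -5.1 0.45; -2.56 2.2 0.53 0 0 -5.1 0.45; -2.74 1.95 0.52 0 0 -5.1 0.45; -2.91 1.7 0.53 0 0 -5.1 0.45; -3.04 1.44 0.53 0 0 -5.1 0.45; -3.16 1.16 0.53 0 0 -5.1 0.45; -3.25 0.88 0.53 0 0 -5 0.45; -3.32 0.59 0.52 0 0 -5.1 0.45; -3.35 0.29 0.53 0 0 -5.1 0.45; -3.37 0 0.53 0 0 -5.1 0.45; 0 0 0 0 0 0 0.45; 0 0 0 0 0 0 0.45",
)

```text
time_s: 2.6
eef_pos: [0.5347, 0.2151, 0.2297]
eef_rot: [-0.0, 0.331, 0.944, -0.0]
wrist_force: [-0.3, 0.7, 0.3]
opening: 0.452
```

Run:
```python
from plan import *
rep(); print(ctrl.pinch_z)
a=ctrl.camera("top")["color"];b=ctrl.camera("scene")["color"]
cv2.imwrite("pics/c1.png",np.hstack([cv2.resize(a[200:320,180:300],(400,400),interpolation=2),cv2.resize(b[200:320,350:470],(400,400),interpolation=2)]))
```

```text
t 2.6 p [0.5347 0.2151 0.2297] yaw 141.35 tilt [-0.05  0.01] F [-0.28  0.71  0.27] T [0.035 0.047 0.012] op 0.452 q6 -2.291
0.0539
```

View pics/c1.png

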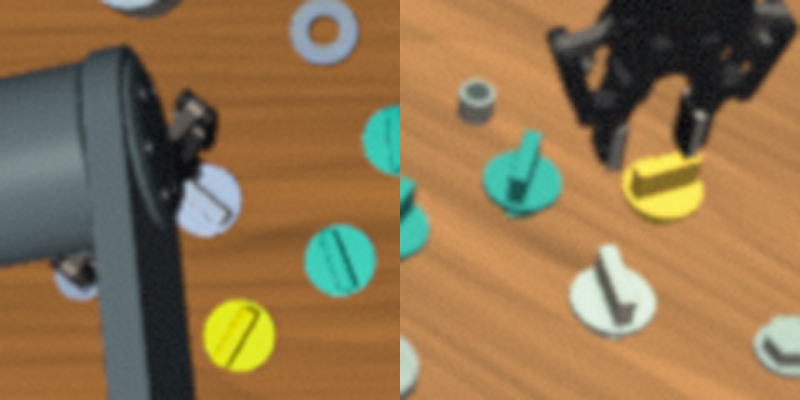

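The gripper is above the plug, with clear space around it. Joint 6 would get near its limit during the backward turn, so I take the other half-turn of the grasp.

Request:
move_arm(
  rows="0 0 0 0 0 8.5 0.45; 0 0 0.2 0 0 8.5 0.45; 0 0 0.4 0 0 8.5 0.45; 0 0 0.4 0 0 8.5 0.45; 0 0 0.4 0 0 8.5 0.45; 0 0 0.4 0 0 8.5 0.45; 0 0 0.4 0 0 8.5 0.45; 0 0 0.4 0 0 8.5 0.45; 0 0 0.4 0 0 8.5 0.45; 0 0 0.4 0 0 8.5 0.45; 0 0 0.4 0 0 8.5 0.45; 0 0 0.4 0 0 8.5 0.45; 0 0 0.4 0 0 8.5 0.45; 0 0 0.4 0 0 8.5 0.45; 0 0 0.4 0 0 8.5 0.45; 0 0 0.4 0 0 8.5 0.45; 0 0 0.4 0 0 8.5 0.45; 0 0 0.4 0 0 8.5 0.45; 0 0 0.4 0 0 8.5 0.45; 0 0 0.4 0 0 8.5 0.45",
)

```text
time_s: 4.7
eef_pos: [0.5338, 0.2169, 0.1563]
eef_rot: [-0.0, 0.969, -0.248, 0.0]
wrist_force: [-0.6, 0.1, -0.3]
opening: 0.455
```

Request:
move_arm(
  rows="0 0 0.2 0 0 8.5 0.45; 0 0 0 0 0 1.4 0.45; 0 0 0 0 0 0 0.45",
)

```text
time_s: 5.0
eef_pos: [0.5341, 0.2164, 0.1543]
eef_rot: [-0.0, 0.945, -0.327, 0.0]
wrist_force: [0.0, -0.5, 0.3]
opening: 0.451
```

Run:
```python
from plan import *
rep()
b=ctrl.camera("scene")["color"]
cv2.imwrite("pics/c2.png",cv2.resize(b[220:320,360:460],(600,600),interpolation=2))
rep()
```

```text
t 5.0 p [0.5341 0.2164 0.1543] yaw -38.18 tilt [0.02 0.01] F [ 0.02 -0.53  0.28] T [ 0.052 -0.051 -0.012] op 0.451 q6 0.845
t 5.05 p [0.5343 0.2162 0.1544] yaw -38.17 tilt [0.03 0.01] F [-0.14  0.21  0.61] T [ 0.049 -0.009  0.035] op 0.451 q6 0.845
```

View pics/c2.png

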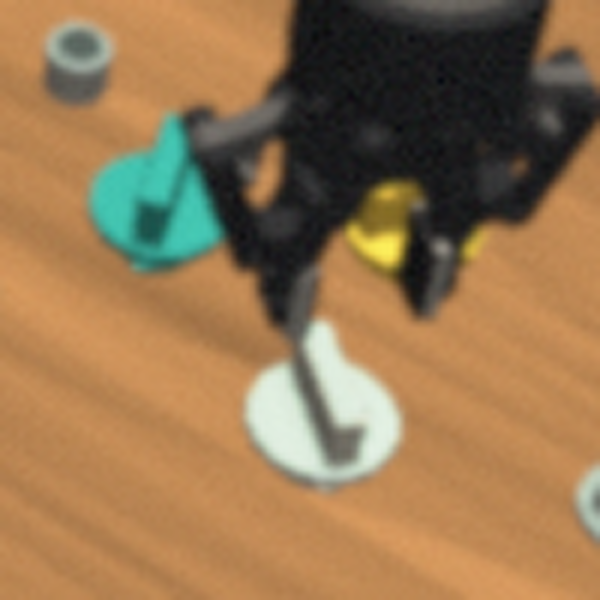

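Jaws straddle the bar in the right direction (bar near pixel (330,390) of the crop). Descending.

Request:
move_arm(
  rows="0.07 0.04 1.5 0 0 0.3 0.45; 0 0 1.5 0 0 0 0.45; 0 0 1 0 0 0 0.45; 0 0 0.6 0 0 0 0.45; 0 0 0.4 0 0 0 0.45; 0 0 0 0 0 0 0.45",
)

```text
time_s: 5.65
eef_pos: [0.5346, 0.2147, 0.1032]
eef_rot: [0.0, 0.944, -0.331, -0.001]
wrist_force: [0.1, -0.5, -0.5]
opening: 0.451
```

Run:
```python
from plan import *
b=ctrl.camera("scene")["color"]
cv2.imwrite("pics/c3.png",cv2.resize(b[220:320,360:460],(600,600),interpolation=2))
rep()
```

```text
t 5.7 p [0.5349 0.2148 0.1038] yaw -38.7 tilt [-0.02 -0.  ] F [ 0.18 -0.04  0.51] T [-0.014 -0.047 -0.081] op 0.451 q6 0.851
```

View pics/c3.png

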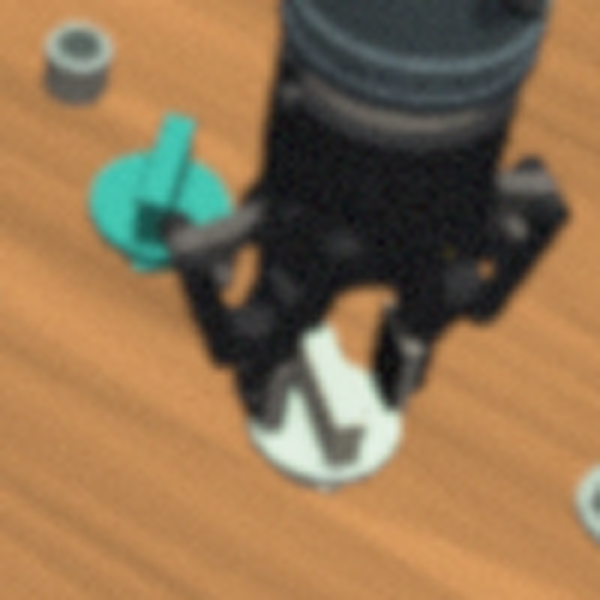

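Request:
move_arm(
  rows="0 0 0 0 0 0 0.3; 0 0 0 0 0 0 0.2; 0 0 0 0 0 0 0.1; 0 0 0 0 0 0 0; 0 0 0 0 0 0 0; 0 0 0 0 0 0 0; 0 0 0 0 0 0 0",
)

```text
time_s: 6.4
eef_pos: [0.5353, 0.2149, 0.1046]
eef_rot: [-0.0, 0.944, -0.331, 0.001]
wrist_force: [-1.0, -0.2, 7.0]
opening: 0.123
```

Run:
```python
from plan import *
b=ctrl.camera("scene")["color"]
cv2.imwrite("pics/c4.png",cv2.resize(b[220:320,360:460],(600,600),interpolation=2))
rep()
```

```text
t 6.45 p [0.5354 0.2149 0.1046] yaw -38.7 tilt [0.07 0.01] F [-0.47 -0.31  5.88] T [-0.05   0.048  0.034] op 0.128 q6 0.852
```

View pics/c4.png

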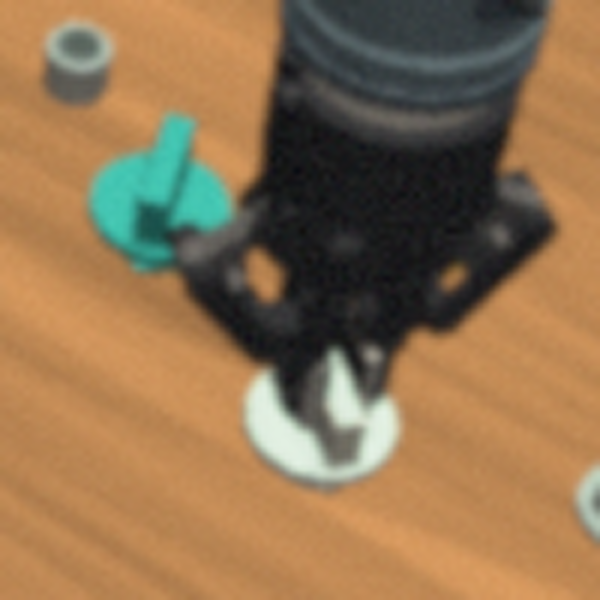

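The opening of 0.125 matches the 12 mm bar. Lifting and moving to above the neck.

Run:
```python
from plan import *
p=[.5352,.2149,.2246]
plan([.562,-.0975,.225],-103.45,12,0,p,-38.7)
```

```text
1.8 1.89 -0 0 0 5.4 0; 1.97 1.72 -0.01 0 0 5.4 0; 2.13 1.52 -0 0 0 5.4 0; 2.26 1.31 -0 0 0 5.4 0; 2.37 1.1 -0.01 0 0 5.4 0; 2.46 0.86 -0 0 0 5.4 0; 2.54 0.64 -0 0 0 5.4 0; 2.58 0.39 -0.01 0 0 5.4 0; 2.61 0.14 -0 0 0 5.4 0; 2.61 -0.1 -0 0 0 5.4 0; 2.59 -0.34 -0.01 0 0 5.4 0; 2.55 -0.59 -0 0 0 5.3 0
ends [ 0.56198048 -0.09752327  0.225     ] -103.40000000000003
```

Request:
move_arm(
  rows="0 0 -0.5 0 0 0 0; 0 0 -1.5 0 0 0 0; 0 0 -2.5 0 0 0 0; 0 0 -3 0 0 0 0; 0 0 -3 0 0 0 0; 0 0 -1.5 0 0 0 0; 0 0 0 0 0 0 0",
)

```text
time_s: 7.15
eef_pos: [0.5361, 0.2151, 0.227]
eef_rot: [-0.001, 0.944, -0.331, 0.002]
wrist_force: [-0.3, -0.3, -1.7]
opening: 0.126
```

Request:
move_arm(
  rows="1.8 1.9 0 0 0 5.4 0; 2 1.7 0 0 0 5.4 0; 2.1 1.5 0 0 0 5.4 0; 2.3 1.3 0 0 0 5.4 0; 2.4 1.1 0 0 0 5.4 0; 2.5 0.9 0 0 0 5.4 0; 2.5 0.6 0 0 0 5.4 0; 2.6 0.4 0 0 0 5.4 0; 2.6 0.1 0 0 0 5.4 0; 2.6 -0.1 0 0 0 5.4 0; 2.6 -0.3 0 0 0 5.4 0; 2.5 -0.6 0 0 0 5.3 0; 0 0 0 0 0 0 0; 0 0 0 0 0 0 0; 0 0 0 0 0 0 0",
)

```text
time_s: 8.65
eef_pos: [0.5618, -0.0965, 0.2228]
eef_rot: [-0.0, -0.62, 0.784, 0.001]
wrist_force: [-0.2, 0.5, -1.9]
opening: 0.127
```

Run:
```python
from plan import *
import pickle
a=ctrl.camera("top");b=ctrl.camera("scene");pickle.dump((a,b),open("s2.pkl","wb"))
rep();o,R=state()
print(P(a,o["eef_pos"]),P(b,o["eef_pos"]))
cv2.imwrite("pics/d1.png",np.hstack([cv2.resize(a["color"][190:290,320:420],(400,400),interpolation=2),cv2.resize(b["color"][140:240,240:340],(400,400),interpolation=2)]))
cv2.imwrite("pics/d1s.png",cv2.resize(b["color"][150:240,250:340],(600,600),interpolation=2))
```

```text
t 8.75 p [ 0.5622 -0.0964  0.2234] yaw -103.3 tilt [-0.06  0.04] F [-0.06 -0.96 -2.4 ] T [ 0.04  -0.035 -0.004] op 0.125 q6 1.425
[[374.92352026 239.80382081]] [[290.28312855 160.59123317]]
```

View pics/d1.png

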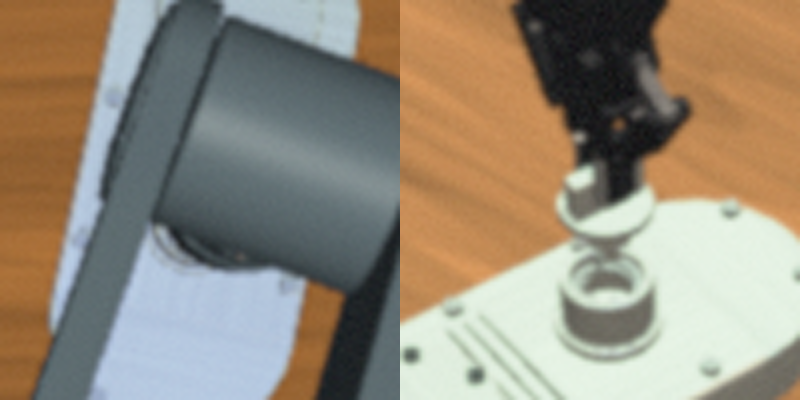

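View pics/d1s.png

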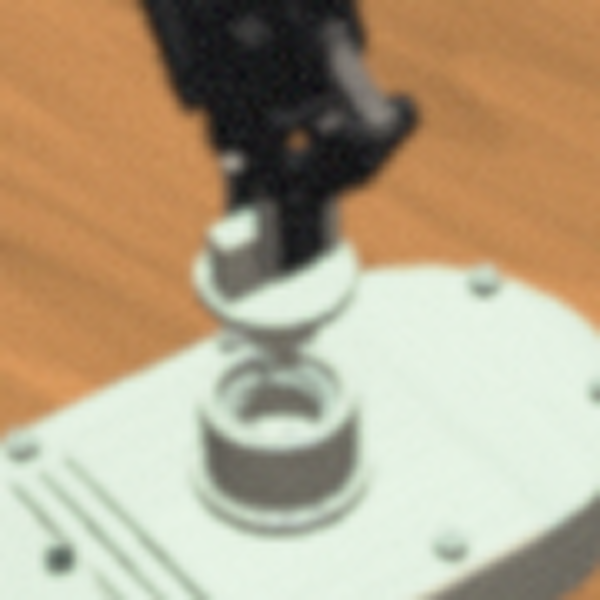

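The plug hangs upright just above the neck: flange at about (275,275) and rim at about (280,400) in the scene crop. Next I check the relative offset by overlaying model circles.

```bash
cat > ov.py <<'E'
from plan import *
import pickle
def draw(c,roi,polys,k):
    x,y,w,h=roi;im=cv2.resize(c["color"][y:y+h,x:x+w],None,fx=k,fy=k,interpolation=cv2.INTER_CUBIC)
    for pts,col in polys:
        p=(P(c,pts)-[x,y]+.5)*k;cv2.polylines(im,[np.round(p*16).astype(np.int32)],True,col,1,cv2.LINE_AA,4)
    return im
E
python3 - <<'E'
from ov import *
a,b=pickle.load(open("s2.pkl","rb"))
nx,ny=.562,-.097;px,py,pz=.5622,-.0964,.2234-.1046
pol=[(circ(nx,ny,.027,.09),(0,0,255)),(circ(nx,ny,.0205,.09),(0,160,0)),(circ(px,py,.0265,pz+.026),(255,0,0)),(circ(px,py,.0265,pz+.02),(255,0,255)),(circ(px,py,.012,pz),(255,0,0)),(box(px,py,np.radians(-13.4),.023,.006,pz+.026,pz+.051)[4:],(0,0,255))]
cv2.imwrite("pics/d2.png",np.hstack([draw(b,(270,175,45,60),pol,10),np.zeros((600,10,3),np.uint8),draw(b,(270,175,30,60),[],10)]))
E
```

```text
(no output)
```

View pics/d2.png

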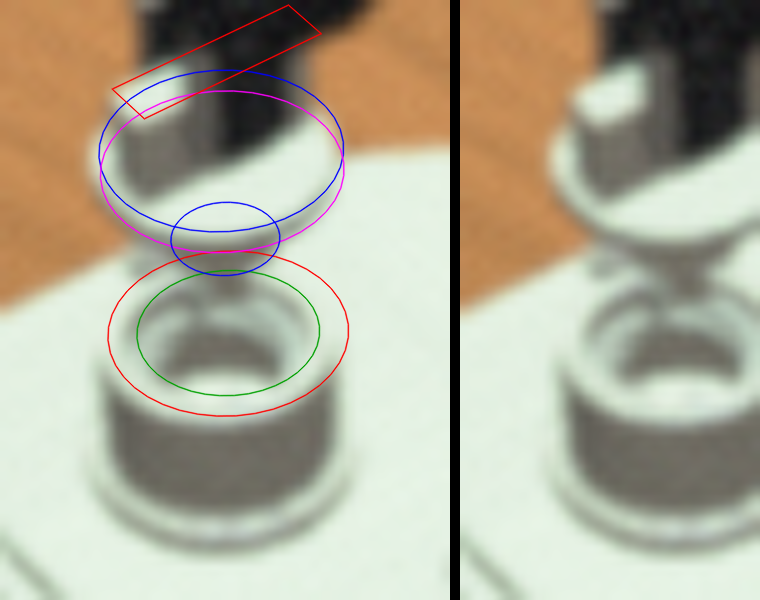

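Plug and rim overlays are offset from the image by the same amount (about -0.8 px, +0.7 px). So the relative alignment is good to about 1 mm. I nudge 1 mm and go down.

Request:
move_arm(
  rows="0.1 0 0.3 0 0 0.1 0; 0 0 0.5 0 0 0 0; 0 0 0.5 0 0 0 0; 0 0 0.4 0 0 0 0; 0 0 0.3 0 0 0 0; 0 0 0.15 0 0 0 0; 0 0 0 0 0 0 0; 0 0 0 0 0 0 0",
)

```text
time_s: 9.55
eef_pos: [0.5623, -0.0985, 0.2026]
eef_rot: [0.0, -0.619, 0.785, -0.0]
wrist_force: [-0.5, 0.1, -1.6]
opening: 0.121
```

Run:
```python
from ov import *
b=ctrl.camera("scene");rep();o,_=state()
px,py,pz=o["eef_pos"]-[0,0,.1046];nx,ny=.562,-.0975
pol=[(circ(nx,ny,.027,.09),(0,0,255)),(circ(px,py,.0265,pz+.026),(255,0,0)),(circ(px,py,.0265,pz+.02),(255,0,255))]
cv2.imwrite("pics/d3.png",np.hstack([draw(b,(270,175,45,60),pol,10),np.zeros((600,10,3),np.uint8),draw(b,(270,175,30,60),[],10)]))
rep()
```

```text
t 9.6 p [ 0.5624 -0.0986  0.2027] yaw -103.5 tilt [ 0.02 -0.01] F [-0.52  0.24 -0.42] T [ 0.018 -0.021  0.037] op 0.129 q6 1.425
t 9.6 p [ 0.5624 -0.0986  0.2027] yaw -103.5 tilt [ 0.02 -0.01] F [-0.52  0.24 -0.42] T [ 0.018 -0.021  0.037] op 0.129 q6 1.425
```

View pics/d3.png

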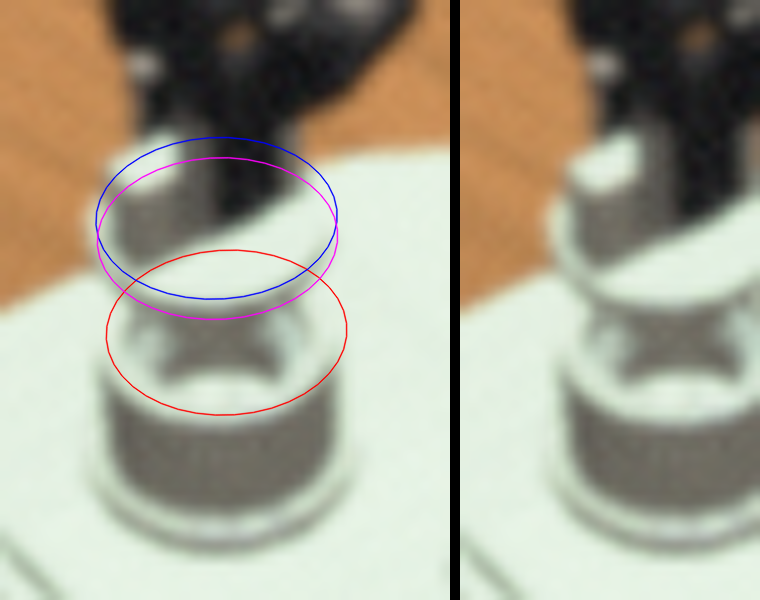

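Request:
move_arm(
  rows="-0.1 0 0.1 0 0 0 0; 0 0 0.15 0 0 0 0; 0 0 0.15 0 0 0 0; 0 0 0.15 0 0 0 0; 0 0 0.15 0 0 0 0; 0 0 0.15 0 0 0 0; 0 0 0.15 0 0 0 0; 0 0 0 0 0 0 0",
)

```text
time_s: 10.4
eef_pos: [0.5624, -0.0974, 0.1922]
eef_rot: [-0.0, -0.619, 0.785, 0.0]
wrist_force: [0.1, 0.6, -2.0]
opening: 0.121
```

Run:
```python
from plan import *
rep()
```

```text
t 10.4 p [ 0.5624 -0.0974  0.1922] yaw -103.5 tilt [-0.02  0.01] F [ 0.06  0.61 -1.97] T [ 0.026  0.038 -0.01 ] op 0.121 q6 1.427
```

Nose is just entering with no contact. Continuing in small steps.

Request:
move_arm(
  rows="0 0 0.1 0 0 0 0; 0 0 0.1 0 0 0 0; 0 0 0.1 0 0 0 0; 0 0 0.1 0 0 0 0; 0 0 0 0 0 0 0",
)

```text
time_s: 10.9
eef_pos: [0.5624, -0.0974, 0.1883]
eef_rot: [-0.0, -0.619, 0.785, 0.0]
wrist_force: [-0.1, 0.0, -1.4]
opening: 0.124
```

Request:
move_arm(
  rows="0 0 0.1 0 0 0 0; 0 0 0.1 0 0 0 0; 0 0 0 0 0 0 0",
)

```text
time_s: 11.2
eef_pos: [0.5624, -0.0974, 0.1863]
eef_rot: [-0.0, -0.619, 0.785, 0.0]
wrist_force: [-1.0, -0.4, -1.5]
opening: 0.129
```

Request:
move_arm(
  rows="0 0 0.08 0 0 0 0; 0 0 0.05 0 0 0 0; 0 0 0 0 0 0 0",
)

```text
time_s: 11.5
eef_pos: [0.5625, -0.0975, 0.1851]
eef_rot: [-0.0, -0.619, 0.785, 0.0]
wrist_force: [-0.4, 0.1, -2.3]
opening: 0.128
```

Request:
move_arm(
  rows="0 0 0.05 0 0 0 0; 0 0 0.05 0 0 0 0; 0 0 0 0 0 0 0",
)

```text
time_s: 11.8
eef_pos: [0.5624, -0.0975, 0.1841]
eef_rot: [-0.0, -0.619, 0.785, 0.0]
wrist_force: [0.4, 0.2, -1.4]
opening: 0.123
```

Request:
move_arm(
  rows="0 0 0.05 0 0 0 0; 0 0 0.03 0 0 0 0; 0 0 0 0 0 0 0",
)

```text
time_s: 12.1
eef_pos: [0.5625, -0.0975, 0.1833]
eef_rot: [-0.0, -0.619, 0.785, 0.0]
wrist_force: [-0.1, 0.6, -1.9]
opening: 0.122
```

Request:
move_arm(
  rows="0 0 0.05 0 0 0 0; 0 0 0.03 0 0 0 0; 0 0 0 0 0 0 0",
)

```text
time_s: 12.4
eef_pos: [0.5627, -0.0976, 0.1828]
eef_rot: [0.0, -0.619, 0.785, -0.0]
wrist_force: [-0.4, -0.7, 0.1]
opening: 0.124
```

Request:
move_arm(
  rows="0 0 0.04 0 0 0 0; 0 0 0.03 0 0 0 0; 0 0 0 0 0 0 0",
)

```text
time_s: 12.7
eef_pos: [0.5629, -0.0976, 0.1825]
eef_rot: [0.0, -0.619, 0.785, -0.0]
wrist_force: [-0.2, 1.1, 4.1]
opening: 0.124
```

Request:
move_arm(
  rows="0 0 0.04 0 0 0 0; 0 0 0 0 0 0 0",
)

```text
time_s: 12.9
eef_pos: [0.563, -0.0976, 0.1824]
eef_rot: [0.0, -0.619, 0.785, -0.001]
wrist_force: [-1.1, 1.1, 7.2]
opening: 0.125
```

Contact at TCP z≈0.1828, so the flange is about 8.2 mm above the rim, within the 7–10 mm given. I ease off slightly and start the backward turn, raising along the thread pitch.

Request:
move_arm(
  rows="0 0 -0.03 0 0 0 0; 0 0 -0.01 0 0 -2.5 0; 0 0 -0.01 0 0 -2.5 0; 0 0 -0.01 0 0 -2.5 0; 0 0 -0.01 0 0 -2.5 0; 0 0 0 0 0 0 0",
)

```text
time_s: 13.5
eef_pos: [0.563, -0.0978, 0.183]
eef_rot: [0.0, -0.685, 0.728, -0.001]
wrist_force: [-0.1, -0.3, 4.9]
opening: 0.128
```

Run:
```python
from plan import *
rep()
```

```text
t 13.5 p [ 0.563  -0.0978  0.183 ] yaw -93.45 tilt [ 0.09 -0.05] F [-0.08 -0.33  4.87] T [-0.086 -0.005  0.011] op 0.128 q6 1.252
```

Request:
move_arm(
  rows="0 0 -0.01 0 0 -2.5 0; 0 0 -0.01 0 0 -2.5 0; 0 0 0 0 0 0 0",
)

```text
time_s: 13.8
eef_pos: [0.563, -0.0978, 0.1831]
eef_rot: [-0.0, 0.717, -0.698, 0.001]
wrist_force: [1.5, -0.6, 4.9]
opening: 0.123
```

Request:
move_arm(
  rows="0 0 -0.01 0 0 -2 0; 0 0 -0.01 0 0 -2 0; 0 0 0 0 0 0 0",
)

```text
time_s: 14.1
eef_pos: [0.563, -0.0977, 0.1833]
eef_rot: [-0.0, 0.74, -0.672, 0.001]
wrist_force: [0.2, -0.4, 5.0]
opening: 0.126
```

Request:
move_arm(
  rows="0 0 -0.01 0 0 -2 0; 0 0 -0.01 0 0 -2 0; 0 0 0 0 0 0 0",
)

```text
time_s: 14.4
eef_pos: [0.563, -0.0978, 0.1834]
eef_rot: [-0.0, 0.763, -0.646, 0.001]
wrist_force: [1.1, 0.0, 5.8]
opening: 0.121
```

Request:
move_arm(
  rows="0 0 -0.01 0 0 -2 0; 0 0 0 0 0 -1 0; 0 0 0 0 0 0 0",
)

```text
time_s: 14.7
eef_pos: [0.5629, -0.0977, 0.1834]
eef_rot: [-0.0, 0.78, -0.626, 0.001]
wrist_force: [0.3, -0.5, 5.4]
opening: 0.125
```

Request:
move_arm(
  rows="0 0 -0.02 0 0 -2 0; 0 0 -0.01 0 0 -2 0; 0 0 0 0 0 0 0",
)

```text
time_s: 15.0
eef_pos: [0.5628, -0.0976, 0.1835]
eef_rot: [-0.0, 0.801, -0.599, 0.0]
wrist_force: [0.8, -0.5, 5.1]
opening: 0.124
```

Request:
move_arm(
  rows="0 0 -0.01 0 0 -2 0; 0 0 0 0 0 -1 0; 0 0 0 0 0 0 0",
)

```text
time_s: 15.3
eef_pos: [0.5627, -0.0975, 0.1836]
eef_rot: [-0.0, 0.816, -0.578, 0.0]
wrist_force: [0.4, -0.6, 6.0]
opening: 0.125
```

Request:
move_arm(
  rows="0 0 -0.02 0 0 -2 0; 0 0 -0.02 0 0 -2 0; 0 0 0 0 0 0 0",
)

```text
time_s: 15.6
eef_pos: [0.5625, -0.0973, 0.1837]
eef_rot: [-0.0, 0.836, -0.549, -0.0]
wrist_force: [0.3, 0.2, 4.8]
opening: 0.123
```

Request:
move_arm(
  rows="0 0 -0.01 0 0 -2 0; 0 0 -0.01 0 0 -1 0; 0 0 0 0 0 0 0",
)

```text
time_s: 15.9
eef_pos: [0.5623, -0.097, 0.1836]
eef_rot: [-0.0, 0.85, -0.527, -0.0]
wrist_force: [0.8, 2.4, 2.8]
opening: 0.126
```

Force is falling and z has stopped rising at about 40°. I test by pressing down gently.

Request:
move_arm(
  rows="0 0 0.03 0 0 0 0; 0 0 0 0 0 0 0",
)

```text
time_s: 16.1
eef_pos: [0.5624, -0.0972, 0.1835]
eef_rot: [-0.0, 0.85, -0.526, -0.0]
wrist_force: [0.8, 2.3, 4.6]
opening: 0.124
```

Run:
```python
from plan import *
rep()
```

```text
t 16.1 p [ 0.5624 -0.0972  0.1835] yaw -63.54 tilt [-0.03  0.03] F [0.83 2.28 4.62] T [ 0.63   0.075 -0.029] op 0.124 q6 0.73
```

Request:
move_arm(
  rows="0 0 0 0 0 -2 0; 0 0 0 0 0 0 0",
)

```text
time_s: 16.3
eef_pos: [0.5622, -0.0977, 0.1831]
eef_rot: [0.0, 0.859, -0.511, -0.0]
wrist_force: [1.4, 1.4, 1.8]
opening: 0.123
```

Run:
```python
from plan import *
rep()
```

```text
t 16.3 p [ 0.5622 -0.0977  0.1831] yaw -61.5 tilt [-0.05 -0.02] F [1.44 1.41 1.77] T [ 0.096 -0.068  0.001] op 0.123 q6 0.694
```

Request:
move_arm(
  rows="0 0 0.05 0 0 -1 0; 0 0 0.05 0 0 0 0; 0 0 0 0 0 0 0",
)

```text
time_s: 16.6
eef_pos: [0.5624, -0.0977, 0.1825]
eef_rot: [0.0, 0.864, -0.504, -0.0]
wrist_force: [-0.2, -0.7, 2.1]
opening: 0.126
```

Run:
```python
from plan import *
rep()
```

```text
t 16.6 p [ 0.5624 -0.0977  0.1825] yaw -60.52 tilt [-0.02 -0.02] F [-0.18 -0.75  2.06] T [-0.111  0.089  0.085] op 0.126 q6 0.677
```

Request:
move_arm(
  rows="0 0 0.05 0 0 -1 0; 0 0 0 0 0 0 0; 0 0 0 0 0 0 0",
)

```text
time_s: 16.9
eef_pos: [0.5624, -0.0976, 0.1818]
eef_rot: [0.0, 0.868, -0.496, -0.0]
wrist_force: [-0.0, -1.7, -0.5]
opening: 0.124
```

Run:
```python
from plan import *
rep()
```

```text
t 16.9 p [ 0.5624 -0.0976  0.1818] yaw -59.51 tilt [-0.01 -0.01] F [-0.03 -1.71 -0.52] T [-0.254 -0.056  0.064] op 0.124 q6 0.659
```

It is dropping (force near zero, 44° turned). Following it down.

Request:
move_arm(
  rows="0 0 0.05 0 0 0 0; 0 0 0.07 0 0 0 0; 0 0 0.08 0 0 0 0; 0 0 0 0 0 0 0",
)

```text
time_s: 17.3
eef_pos: [0.5621, -0.0973, 0.1795]
eef_rot: [0.0, 0.868, -0.496, -0.001]
wrist_force: [0.3, -1.0, -2.5]
opening: 0.125
```

Run:
```python
from plan import *
rep()
```

```text
t 17.3 p [ 0.5621 -0.0973  0.1795] yaw -59.5 tilt [-0.06  0.03] F [ 0.32 -0.95 -2.49] T [-0.129 -0.081  0.019] op 0.125 q6 0.659
```

Request:
move_arm(
  rows="0 0 0.08 0 0 0 0; 0 0 0.05 0 0 0 0; 0 0 0.05 0 0 0 0; 0 0 0 0 0 0 0",
)

```text
time_s: 17.7
eef_pos: [0.5624, -0.0974, 0.1782]
eef_rot: [-0.0, 0.868, -0.496, -0.0]
wrist_force: [-0.8, 0.3, -1.5]
opening: 0.121
```

Request:
move_arm(
  rows="0 0 0.04 0 0 0 0; 0 0 0.02 0 0 0 0; 0 0 0 0 0 0 0",
)

```text
time_s: 18.0
eef_pos: [0.5625, -0.0975, 0.1777]
eef_rot: [-0.0, 0.868, -0.496, 0.0]
wrist_force: [-0.3, -0.5, -2.2]
opening: 0.123
```

Request:
move_arm(
  rows="0 0 0.04 0 0 0 0; 0 0 0.03 0 0 0 0; 0 0 0 0 0 0 0",
)

```text
time_s: 18.3
eef_pos: [0.5628, -0.0976, 0.1775]
eef_rot: [-0.0, 0.868, -0.496, 0.0]
wrist_force: [-0.2, 0.4, 1.6]
opening: 0.121
```

Request:
move_arm(
  rows="0 0 0.03 0 0 0 0; 0 0 0.02 0 0 0 0; 0 0 0 0 0 0 0",
)

```text
time_s: 18.6
eef_pos: [0.563, -0.0976, 0.1773]
eef_rot: [-0.0, 0.868, -0.496, 0.001]
wrist_force: [-0.5, 0.3, 5.0]
opening: 0.126
```

Run:
```python
from plan import *
rep()
```

```text
t 18.6 p [ 0.563  -0.0976  0.1773] yaw -59.5 tilt [ 0.07 -0.03] F [-0.48  0.31  5.01] T [ 0.016  0.157 -0.014] op 0.126 q6 0.659
```

Contact again at z=0.1776, a full 6.9 mm drop with the flange 3 mm above the seat. Now clockwise, following the pitch.

Request:
move_arm(
  rows="0 0 0.01 0 0 3 0; 0 0 0.02 0 0 4 0; 0 0 0.02 0 0 4 0; 0 0 0.01 0 0 4 0; 0 0 0 0 0 0 0",
)

```text
time_s: 19.1
eef_pos: [0.5631, -0.0977, 0.1767]
eef_rot: [-0.0, 0.796, -0.606, 0.001]
wrist_force: [0.3, 0.7, 5.8]
opening: 0.125
```

Run:
```python
from plan import *
rep()
```

```text
t 19.1 p [ 0.5631 -0.0977  0.1767] yaw -74.54 tilt [ 0.1  -0.04] F [0.27 0.67 5.81] T [-0.044 -0.04  -0.106] op 0.125 q6 0.922
```

Request:
move_arm(
  rows="0 0 0.01 0 0 4 0; 0 0 0.02 0 0 4 0; 0 0 0.02 0 0 4 0; 0 0 0.02 0 0 4 0; 0 0 0 0 0 4 0; 0 0 0 0 0 0 0",
)

```text
time_s: 19.7
eef_pos: [0.5631, -0.0975, 0.176]
eef_rot: [0.0, -0.679, 0.734, -0.001]
wrist_force: [0.1, 0.7, 6.7]
opening: 0.121
```

Run:
```python
from plan import *
rep()
```

```text
t 19.7 p [ 0.5631 -0.0975  0.176 ] yaw -94.5 tilt [ 0.09 -0.02] F [0.1  0.7  6.66] T [-0.026 -0.001 -0.009] op 0.121 q6 1.27
```

Request:
move_arm(
  rows="0 0 0.01 0 0 4 0; 0 0 0.01 0 0 4 0; 0 0 0.02 0 0 4 0; 0 0 0.02 0 0 4 0; 0 0 0.01 0 0 4 0; 0 0 0 0 0 0 0",
)

```text
time_s: 20.3
eef_pos: [0.5631, -0.0974, 0.1752]
eef_rot: [0.001, -0.541, 0.841, -0.001]
wrist_force: [-0.2, -0.1, 5.2]
opening: 0.122
```

Run:
```python
from plan import *
rep()
```

```text
t 20.3 p [ 0.5631 -0.0974  0.1752] yaw -114.49 tilt [ 0.09 -0.01] F [-0.16 -0.09  5.19] T [ 0.095 -0.123 -0.009] op 0.122 q6 1.619
```

55° turned, all smooth. Next about 18° more, then small steps.

Request:
move_arm(
  rows="0 0 0.02 0 0 4 0; 0 0 0.01 0 0 4 0; 0 0 0.02 0 0 4 0; 0 0 0.01 0 0 4 0; 0 0 0 0 0 0 0",
)

```text
time_s: 20.8
eef_pos: [0.5632, -0.0975, 0.1747]
eef_rot: [0.001, -0.419, 0.908, -0.001]
wrist_force: [0.9, 0.7, 5.1]
opening: 0.121
```

Request:
move_arm(
  rows="0 0 0.01 0 0 3 0; 0 0 0.01 0 0 2 0; 0 0 0 0 0 0 0",
)

```text
time_s: 21.1
eef_pos: [0.5634, -0.0979, 0.1747]
eef_rot: [0.001, -0.379, 0.925, -0.001]
wrist_force: [1.4, -0.3, 5.6]
opening: 0.122
```

Run:
```python
from plan import *
rep()
```

```text
t 21.1 p [ 0.5634 -0.0979  0.1747] yaw -135.43 tilt [ 0.14 -0.06] F [ 1.41 -0.34  5.63] T [-0.173 -0.014  0.025] op 0.122 q6 1.984
```

Request:
move_arm(
  rows="0 0 0 0 0 2 0; 0 0 0.01 0 0 2 0; 0 0 0 0 0 0 0",
)

```text
time_s: 21.4
eef_pos: [0.5634, -0.098, 0.1746]
eef_rot: [0.001, -0.347, 0.938, -0.001]
wrist_force: [1.1, -1.0, 7.0]
opening: 0.121
```

Run:
```python
from plan import *
rep()
b=ctrl.camera("scene");cv2.imwrite("pics/e1.png",cv2.resize(b["color"][170:240,255:325],(600,600),interpolation=2))
```

```text
t 21.4 p [ 0.5634 -0.098   0.1746] yaw -139.43 tilt [ 0.13 -0.08] F [ 1.09 -1.01  6.95] T [-0.261 -0.042 -0.063] op 0.121 q6 2.054
```

View pics/e1.png

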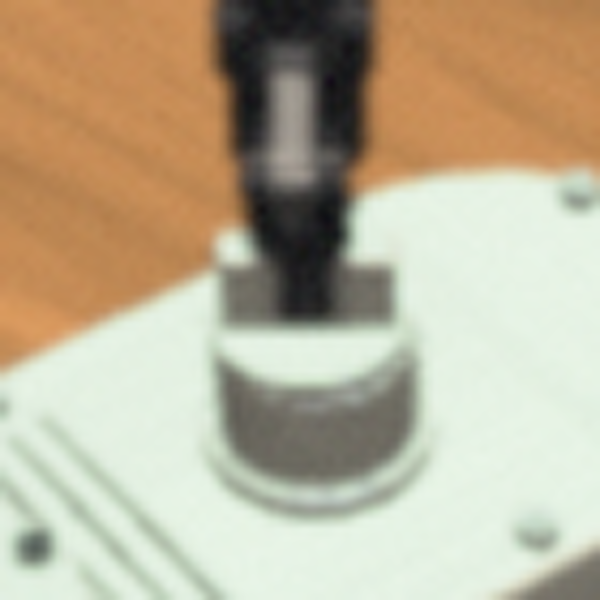

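The flange lies on the neck rim, with only a thin seam visible at about (310,395). I turn a few degrees more to mid-window (about 85°).

Request:
move_arm(
  rows="0 0 0 0 0 2 0; 0 0 0 0 0 2 0; 0 0 0 0 0 1 0; 0 0 0 0 0 0 0",
)

```text
time_s: 21.85
eef_pos: [0.5633, -0.0981, 0.1747]
eef_rot: [0.001, -0.306, 0.952, -0.001]
wrist_force: [0.3, -0.9, 6.8]
opening: 0.127
```

Run:
```python
from plan import *
rep()
```

```text
t 21.85 p [ 0.5633 -0.0981  0.1747] yaw -144.41 tilt [ 0.13 -0.08] F [ 0.34 -0.86  6.8 ] T [-0.292  0.011 -0.04 ] op 0.127 q6 2.141
```

Request:
move_arm(
  rows="0 0 -0.03 0 0 0 0; 0 0 0 0 0 0 0; 0 0 0 0 0 0 0.2; 0 0 0 0 0 0 0.3; 0 0 0 0 0 0 0.45; 0 0 0 0 0 0 0.45; 0 0 0 0 0 0 0.45; 0 0 0 0 0 0 0.45",
)

```text
time_s: 22.65
eef_pos: [0.5624, -0.0974, 0.1738]
eef_rot: [-0.0, -0.305, 0.952, 0.0]
wrist_force: [-0.3, -0.3, 0.0]
opening: 0.451
```

Run:
```python
from plan import *
rep()
b=ctrl.camera("scene");cv2.imwrite("pics/e2.png",cv2.resize(b["color"][170:240,255:325],(600,600),interpolation=2))
```

```text
t 22.65 p [ 0.5624 -0.0974  0.1738] yaw -144.49 tilt [-0.02  0.01] F [-0.34 -0.3   0.03] T [ 0.009 -0.016 -0.031] op 0.451 q6 2.142
```

View pics/e2.png

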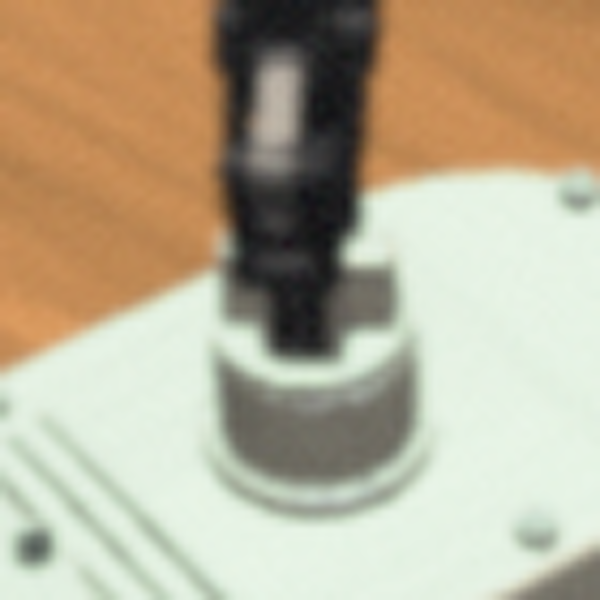

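Fingers are clear on both sides of the bar. Retreating straight up, then sideways so both cameras see the plug.

Request:
move_arm(
  rows="0 0 -0.5 0 0 0 0.45; 0 0 -1.5 0 0 0 0.45; 0 0 -3 0 0 0 0.45; 0 0 -4 0 0 0 0.45; 0 0 -3 0 0 0 0.45; 3 -3 0 0 0 0 0.45; 3 -3 0 0 0 0 0.45; 3 -3 0 0 0 0 0.45; 3 -3 0 0 0 0 0.45; 0 0 0 0 0 0 0.45",
)

```text
time_s: 23.7
eef_pos: [0.5335, -0.2699, 0.2955]
eef_rot: [0.0, -0.302, 0.953, -0.002]
wrist_force: [-0.4, -0.2, 1.0]
opening: 0.453
```

Run:
```python
from ov import *
rep()
a=ctrl.camera("top");b=ctrl.camera("scene")
nx,ny=.5625,-.0976
pol=[(circ(nx,ny,.0265,.096),(0,0,255)),(circ(nx,ny,.027,.09),(255,0,0))]
cv2.imwrite("pics/e3.png",np.hstack([draw(b,(262,180,54,60),[],7),draw(b,(262,180,54,60),pol,7)]))
cv2.imwrite("pics/e4.png",cv2.resize(a["color"][150:330,190:430],None,fx=3.2,fy=3.2,interpolation=2))
```

```text
t 23.7 p [ 0.5335 -0.2699  0.2955] yaw -144.79 tilt [ 0.07 -0.18] F [-0.43 -0.17  1.  ] T [-0.017 -0.025 -0.07 ] op 0.453 q6 1.862
```

View pics/e3.png

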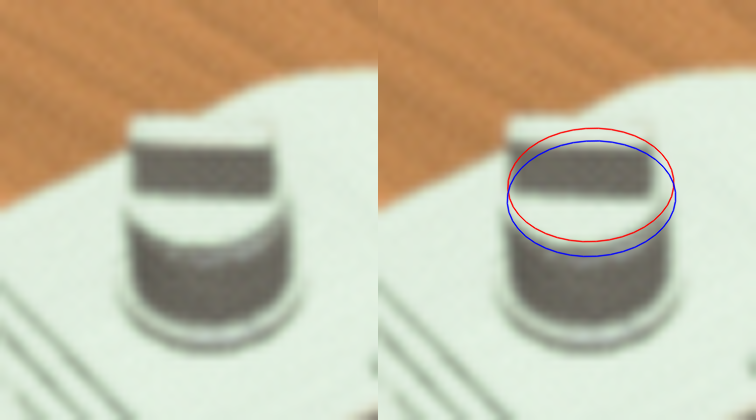

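View pics/e4.png

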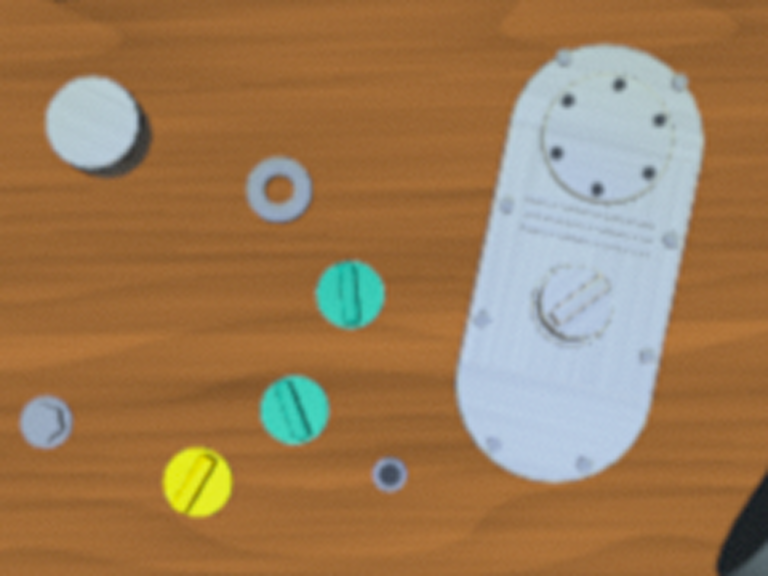

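The plug sits flat and centred on the neck, with a thin even seam and the bar well away from the start angle. The bystanders have not moved and the gripper touches nothing.

```bash
python3 -c "
from bench import ctrl
print(ctrl.hand_in())"
```

```text
the job is handed in; nothing more can be done
None
```

The filler plug is in the neck with its flange down on the rim, and the gripper has let go. I handed the job in at about 24 s.

- **Pick and place:** I picked up the aluminium plug by its bar and rested it in the neck, in line with the case. It touched the thread with the flange about 8 mm above the rim.
- **Backward turn:** I turned it anticlockwise at about 5–6 N. The lugs passed the ridge ends at about 42–44°. I followed it down until it touched again, with the flange about 3 mm above the rim, which matches a full 6.9 mm step.
- **Forward turn:** I turned it 85° clockwise, following the thread down. The height stopped changing from about 76° on, at a flange height of about 90 mm, the same as the rim. The wrist force I read stayed at about 7 N or less and the twist was small.
- **Last checks:** After release the forces read about zero. The pictures showed the plug upright and flat on the neck, with the other parts unmoved and the gripper clear.
- **Disagreement:** The scene camera's model overlays sat about 1 px off the image. The offset was the same for plug and neck, so I treated it as calibration error. The flange height comes from the arm's position, assuming the plug did not slip in the grip. In the pictures I saw only a thin seam.

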